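# Lock a slide cassette into a push-push scanner bay

## Robot

A 6-joint arm with a two-finger parallel gripper is mounted at the origin on the work surface. World frame = base frame: x ahead of the robot, y to its left, z up, the work surface at z = 0. Lengths are in m, angles in rad, forces in N, time in s.
With the tool pointing down it reaches from about 0.35 to 0.975 m from the base axis. Payload 4.9 kg.
Tool frame: the origin (TCP) lies midway between the tips of the shut fingers; the grasp point (between the pads) lies 19 mm behind it; z points along the fingers, y is the direction in which the jaws open and shut (so a half turn about z gives the same grasp; the last joint's range is limited). The gripper opens to 85 mm and grips with 20 to 120 N. Pads are 22 mm wide; open, the fingers measure 114 mm over their backs; the gripper's body (76 mm by 85 mm) begins 54 mm behind the grasp point. The pads swing forward as they close: fully open they stand 13 mm farther back than shut.
Start: joints at [1.034, 0.053, 1.613, -0, 1.476, -0.119], TCP at [0.254, 0.571, 0.231] pointing down, gripper open.
Joint ranges: [-3.01, 3.01], [-1.01, 2.22], [0.06, 2.58], [-1.02, 4.17], [0.09, 2.62], [-3.14, 3.14]. Speed limits (rad/s): [2.57, 2.57, 3.14, 3.14, 3.14, 3.14].

## Interface

Orientations are given as a rotation vector (axis times angle).
In Python, from station import ctrl gives the robot as it stands.
- The arm moves only by the tool jog_arm, never from a script. Its argument "steps" is a list of rows, each an object of numbers: "dx", "dy", "dz": the shift along the world's x, y, z in units of 60 mm (1.0 is 60 mm); "twist": the turn about the world's z in units of 10 degrees (1.0 is 10 degrees). A call has 1 to 5 rows; each row is the pose to reach, as a shift and turn from the pose measured when the call began; what a row does not reach only later rows make up. A row lasts 1/8 s, in which the tool goes at most 62.5 mm and 10.7 degrees, less where a joint would pass 70% of its speed; a pose out of reach is approached as far as the arm can. A call with a gripper value outside its range is refused whole. "gripper" is the closure in counts, from 0 (fully open) to 255 (shut), set as the call begins (left out, the last holds). The fingers move at their own pace and stop on an object; "newtons" is the grip in N (left out, the last holds). Time passes only in rows, so rows that repeat a pose let the fingers close. It gives the time, the measured TCP pose, the force and the opening at its end, in the units of the state.
- ctrl.get_obs(): the state, without advancing time (a new reading comes with each control period).
- ctrl.get_image(name): name is "side" or "top"; returns a dict with "frame" (384x512x3 uint8, red, green, blue), "range_z" (384x512 float32, m along the optical axis (not along the pixel's ray), 0 where there is no reading), "fx", "fy", "cx", "cy" (pixels), "D" ([k1, k2, p1, p2, k3] as OpenCV has them; the pictures are not rectified), "extrinsics" (4x4, takes a point from camera to world coordinates). Camera axes: x right, y down, z forward; pixel columns grow to the right and rows downward; lengths in m; the calibration is good to about 2 mm. A picture is of the moment at which its call begins.
- ctrl.finish_job(): hands the job in, once; it reports no verdict.
The state is a dict: "t": time; "q": joint angles; "dq": joint speeds; "effort": joint torques, N m; "tool_pos": TCP position; "tool_rot": TCP orientation; "contact_force": force on the tool from outside, world axes, zero at the start; "wrist_torque": the same for the moment, N m; "opening": finger opening in m.
Only numpy, scipy, OpenCV 4.12 (cv2) and the standard library are available. Lean on these libraries where they do the work, as an engineer would, in place of code of your own. Each camera call takes 0.05 s, during which the arm holds its last target.

## Task

Load the orange-topped slide cassette upright into the bay of the slide scanner: push it all the way down against its springy stop at least once so that the scanner registers it, and leave it standing there locked in the low position, not popped up. The bay is push-push (every full press swaps between locked down and popped up) and nobody knows how its platform was left, so feel for it; press gently, keep the cassette upright, and leave the blue-topped cassette and the other things on the desk where they are.

Things in the scene. Friction and masses are not known exactly. Their poses are not given: they have to be found in the camera images.
- cassette_center (a point): Centre (half-way up) of the slide cassette to load: a white block with an orange top band and flat top, 50 mm along its x, 36 mm along its y (grip it here), 92 mm tall, about 0.14 kg, standing upright and loose on the desk at the start. z up. The same turned half round.
- bay (a point): Centre of the bay's mouth, level with the scanner's flat top, z up. The bay is a black-rimmed upright shaft, 54 mm along x, 40 mm along y, with a 5 mm bevelled rim; the cassette goes straight down into it either way round. On its floor is a spring platform in a hidden state: popped up it lies 42 mm below the mouth, locked down 8 mm lower, the springy stop another 4 mm lower; the three together may lie up to 3 mm higher or lower, from start to start.
- cassette_top (a point): Centre of the orange-topped cassette's flat top, where it can be pressed with closed fingers. In the bay it stands 50 mm (47 to 53) above the mouth when popped up, 8 mm lower when locked down, 12 mm lower at the stop. Pressing down on it takes about 3 N at first and 6 to 7 N just before the stop; the stop then adds about 8 N per mm. More than 16 N can harm the bay.
- cassette_b_center (a point): Centre of the other slide cassette, same shape and size but with a blue top band; loose on the desk, to be left alone.
- oil: Small amber bottle with black cap, 34 mm across, 75 mm tall, loose; origin at the centre of its underside. Leave alone.
- mug: Blue mug, 80 mm across, 90 mm tall, handle to its +y, loose; origin at the centre of its underside. Leave alone.
- scanner: White slide scanner, fixed, 240 mm along x, 180 along y, 100 tall, on rubber feet (top 112 to 122 mm above the desk). Origin at the centre of its underside, 50 mm in +x from the bay's centre line. A press to the bay's stop (to within 0.5 mm), then letting go, swaps locked down and popped up; a lesser press swaps nothing. The popped-up platform carries the cassette without sinking.
- cassette: The orange-topped cassette; origin at the centre of its underside.

How it is judged:
On the way:
1. the cassette stands in the bay, its centre more than 4 mm below the mouth, and is pushed on its stop (more than 7.2 N) (x of cassette_center in the frame of bay between -0.005 and 0.005 m and y of cassette_center in the frame of bay between -0.005 and 0.005 m and z of cassette_center in the frame of bay below -0.004 m and contact force between cassette and scanner above 7.2 N), for 0.03 s.
At the end, for the whole second after the job is handed in: The cassette stands upright (within 0.08 rad) and still in the bay, within 5 mm of its centre line, locked in the low position: its centre level with the mouth or up to 9.5 mm below it (1 to 7 mm below, as the bay is set; popped up it would be 1 to 7 mm above) (x of cassette_center in the frame of bay between -0.005 and 0.005 m and y of cassette_center in the frame of bay between -0.005 and 0.005 m and z of cassette_center in the frame of bay between -0.0095 and 0.0003 m and angle between cassette_center's own z axis and vertical below 0.08 rad and linear speed of cassette below 0.02 m/s); the robot touches nothing.
It fails at once if the cassette is pressed on the scanner or its platform with more than 16 N (contact force between cassette and scanner above 16 N).
It fails at once if the gripper presses on the scanner with more than 16 N (contact force between any of the fingers, the arm and scanner above 16 N).
It fails at once if the cassette is tipped by more than 0.6 rad (angle between cassette_center's own z axis and vertical above 0.6 rad).
It fails at once if the other cassette is moved by more than 25 mm (distance of cassette_b_center from where it was at the start of the episode above 0.025 m).
It fails at once if the bottle or mug is moved by more than 30 mm (distance of any of oil, mug from where it was at the start of the episode above 0.03 m).
It also fails if it takes over 64 s, if anything falls off the work surface, if the arm or the gripper's body presses on something with over 40 N, if the wrist force passes 120 N, or if a joint passes its speed limit or range.

## Working session

There is one attempt and no reset: what is moved stays moved. The work goes in short steps, Python scripts to look and compute and a tool call to move; the robot and the scene stay as the last step left them, time stands still between calls to the robot, and variables do not carry over. Pictures are saved under pics/ and viewed, and the job is handed in when it is done.

Besides the shell and the picture viewer there is one more tool, called after "Request:" in YAML: its name, and indented under it one key for each argument. jog_arm: Moves the arm, as the interface text tells. Its arguments: {"type":"object","properties":{"steps":{"type":"array"},"gripper":{"type":"number"},"newtons":{"type":"number"}},"required":["steps"]}

```bash
mkdir -p pics
cat > h.py <<'E'
import numpy as np, cv2
from station import ctrl
def get(n):
    im=ctrl.get_image(n); im['K']=np.array([[im['fx'],0,im['cx']],[0,im['fy'],im['cy']],[0,0,1]]); return im
def save(im,fn): cv2.imwrite('pics/'+fn,im['frame'][:,:,::-1])
def rays(im,px):
    px=np.asarray(px,float).reshape(-1,1,2)
    u=cv2.undistortPoints(px,im['K'],np.array(im['D'],float)).reshape(-1,2)
    d=np.c_[u,np.ones(len(u))]; E=np.array(im['extrinsics']); return E[:3,3],d@E[:3,:3].T
def onplane(im,px,z):
    o,d=rays(im,px); s=(z-o[2])/d[:,2]; return o+d*s[:,None]
def depthpts(im,px):
    px=np.asarray(px,int); o,d=rays(im,px); r=im['range_z'][px[:,1],px[:,0]]; P=o+d*r[:,None]; return P[r>0]
E
python3 - <<'E'
from h import *
for n in('side','top'):
    im=get(n); save(im,n+'0.png'); print(n,np.round(im['extrinsics'],3).tolist(),im['fx'])
    import pickle; pickle.dump(im,open(n+'0.pkl','wb'))
print(ctrl.get_obs())
E
```

```text
side [[0.935, -0.2, 0.293, 0.189], [-0.355, -0.516, 0.779, -0.811], [-0.004, -0.833, -0.554, 0.724], [0.0, 0.0, 0.0, 1.0]] 396.7907580036529
top [[-0.004, -0.997, 0.082, 0.422], [-1.0, 0.004, -0.003, 0.011], [0.003, -0.082, -0.997, 1.05], [0.0, 0.0, 0.0, 1.0]] 354.7115513541854
{'t': 0.1, 'q': array([ 1.03397882e+00,  5.32800243e-02,  1.61414773e+00,  2.42975920e-05,
        1.47601112e+00, -1.18988226e-01]), 'dq': array([-1.32449920e-03, -4.23595917e-04, -2.37774868e-03, -8.71615112e-04,
        2.58185973e-04,  1.03530612e-05]), 'effort': array([-7.73997954e-06, -3.94904816e+01, -3.71363211e+01, -1.15443145e-04,
        3.98385571e-03, -2.08027848e-05]), 'tool_pos': array([0.25330824, 0.5707522 , 0.23019802]), 'tool_rot': array([-6.51436113e-01, -3.07267775e+00,  2.73273906e-03]), 'contact_force': array([ 0.56190657, -0.21791317,  0.10749855]), 'wrist_torque': array([0.01225723, 0.05005967, 0.0124721 ]), 'opening': 0.08547333114476321}
```

View pics/side0.png

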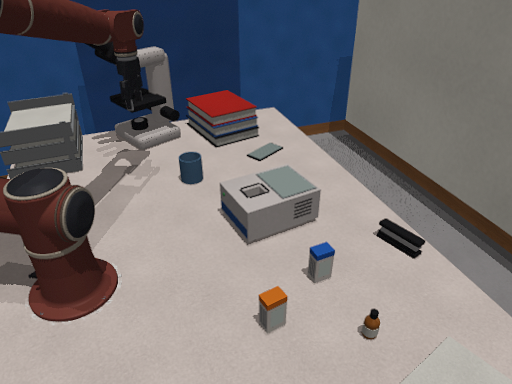

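View pics/top0.png

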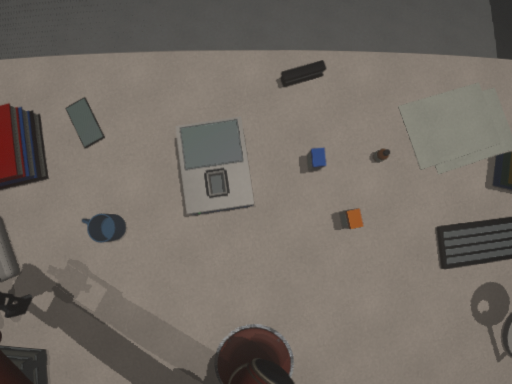

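The side view shows the orange cassette at about (273,298), the blue one at (321,250), the bay at (255,190) and the mug at (191,168). In the top view orange is at (354,218), blue at (318,158), the bay at (217,183) and the bottle at (383,155).

Run:
```python
from h import *
import pickle
for n in('side','top'):
    im=pickle.load(open(n+'0.pkl','rb')); f=im['frame']; hsv=cv2.cvtColor(f,cv2.COLOR_RGB2HSV)
    E=np.array(im['extrinsics'])
    yy,xx=np.mgrid[:384,:512]; px=np.c_[xx.ravel(),yy.ravel()]
    o,d=rays(im,px); P=(o+d*im['range_z'].ravel()[:,None]).reshape(384,512,3)
    np.save(n+'P.npy',P)
    roi=dict(top=((335,200,375,240),(305,140,335,180)),side=((250,280,300,335),(300,235,345,285)))[n]
    for nm,lo,hi,r in(('orange',(3,140,60),(20,255,255),roi[0]),('blue',(105,140,60),(125,255,255),roi[1])):
        m=cv2.inRange(hsv,lo,hi); k=np.zeros_like(m); k[r[1]:r[3],r[0]:r[2]]=m[r[1]:r[3],r[0]:r[2]]
        z=P[:,:,2]; kt=(k>0)&(z>0.085)&(z<.1)
        print(n,nm,(k>0).sum(),kt.sum(),'zmax',np.percentile(z[k>0],[5,50,95]).round(3))
        ys,xs=np.nonzero(kt); 
        if len(xs)<10: continue
        Q=onplane(im,np.c_[xs,ys],.092)[:,:2]*1000
        rr=cv2.minAreaRect(Q.astype(np.float32)); print('  top rect',rr,'mean',Q.mean(0))
    # scanner top
    r=dict(top=(170,110,265,225),side=(210,160,330,250))[n]
    z=P[r[1]:r[3],r[0]:r[2],2]; m=(z>.1)&(z<.135); print('scan z',np.percentile(z[m],[5,25,50,75,95]).round(4))
    ys,xs=np.nonzero(m); Q=onplane(im,np.c_[xs+r[0],ys+r[1]],np.median(z[m]))[:,:2]*1000
    print(' scanner rect',cv2.minAreaRect(Q.astype(np.float32)))
    r2=dict(top=(195,160,240,205),side=(225,170,285,210))[n]
    cv2.imwrite('pics/%s_bay.png'%n,cv2.resize(f[r2[1]:r2[3],r2[0]:r2[2],::-1],None,fx=12,fy=12,interpolation=cv2.INTER_NEAREST))
```

```text
side orange 422 364 zmax [0.081 0.092 0.095]
  top rect ((421.7244873046875, -277.57623291015625), (53.75910949707031, 41.5128059387207), 11.98879337310791) mean [ 421.59316198 -277.65531094]
side blue 289 240 zmax [0.08  0.092 0.095]
  top rect ((590.1446533203125, -181.8335418701172), (53.99509811401367, 40.92378616333008), 4.635730266571045) mean [ 590.61156767 -181.81023434]
scan z [0.1047 0.1136 0.1151 0.1167 0.1184]
 scanner rect ((565.825439453125, 97.66267395019531), (249.50404357910156, 199.8094482421875), 8.292295455932617)
top orange 235 235 zmax [0.091 0.094 0.097]
  top rect ((421.88433837890625, -275.1056213378906), (49.38279724121094, 35.601524353027344), 11.46361255645752) mean [ 421.88245039 -275.07523593]
top blue 179 178 zmax [0.09  0.093 0.096]
  top rect ((590.9092407226562, -178.46009826660156), (44.486534118652344, 30.84760284423828), 3.897326946258545) mean [ 590.81781618 -178.21303732]
scan z [0.1114 0.1134 0.1148 0.1162 0.118 ]
 scanner rect ((568.5121459960938, 105.57247161865234), (238.95785522460938, 181.37257385253906), 8.167854309082031)
```

Run:
```python
from h import *
import pickle
for n in('side','top'):
    im=pickle.load(open(n+'0.pkl','rb')); f=im['frame']; g=f.max(2)
    r=dict(top=(195,160,240,205),side=(225,175,285,205))[n]
    k=np.zeros(g.shape,np.uint8); s=np.s_[r[1]:r[3],r[0]:r[2]]
    k[s]=(g[s]<85)*255
    cs,_=cv2.findContours(k,cv2.RETR_EXTERNAL,cv2.CHAIN_APPROX_NONE)
    c=max(cs,key=cv2.contourArea)
    m=cv2.drawContours(np.zeros_like(k),[c],-1,255,-1)
    ys,xs=np.nonzero(m); Q=onplane(im,np.c_[xs,ys],.115)[:,:2]*1000
    print(n,len(xs),cv2.minAreaRect(Q.astype(np.float32)),Q.mean(0))
    P=np.load(n+'P.npy'); z=P[:,:,2]
    x0,y0=xs.mean(),ys.mean(); print(x0,y0, z[int(y0)-3:int(y0)+4,int(x0)-3:int(x0)+4].round(3))
    # grid gray
    if n=='top': print(g[168:200,203:233:1])
```

```text
side 104 ((446.64398193359375, 87.83096313476562), (74.43242645263672, 32.70779037475586), 73.17202758789062) [438.04580991  77.30436594]
229.04807692307693 199.40384615384616 [[0.09  0.096 0.101 0.105 0.107 0.11  0.116]
 [0.089 0.092 0.096 0.1   0.104 0.109 0.111]
 [0.083 0.089 0.095 0.094 0.101 0.105 0.109]
 [0.08  0.084 0.087 0.094 0.097 0.1   0.106]
 [0.075 0.079 0.086 0.089 0.093 0.097 0.101]
 [0.072 0.075 0.081 0.085 0.088 0.093 0.096]
 [0.069 0.074 0.078 0.083 0.088 0.091 0.097]]
top 609 ((518.9568481445312, 98.14579772949219), (73.18785858154297, 60.76906204223633), 7.915672779083252) [518.82997015  98.0888121 ]
216.2446633825944 182.55172413793105 [[0.069 0.071 0.073 0.072 0.076 0.07  0.073]
 [0.071 0.072 0.073 0.069 0.073 0.072 0.073]
 [0.072 0.072 0.072 0.07  0.073 0.073 0.072]
 [0.073 0.072 0.069 0.07  0.07  0.072 0.069]
 [0.072 0.073 0.073 0.07  0.075 0.073 0.073]
 [0.07  0.072 0.073 1.05  0.073 0.073 0.071]
 [0.07  0.072 0.073 0.073 0.072 0.072 0.07 ]]
[[136 138 138 138 138 137 137 138 138 137 127 118 116 115 110 107 105  91
   80  77  78 122 139 141 143 142 142 142 142
[... 3181 characters left out ...]
 95  90  89  89  85  84
   74  63  61  59  60  61  80 136 142 144 144 144]
 [139 140 137 125  83  69  82  95  89  88  87  79  70  64  63  63  61  63
   65  66  69  68  69  75  91 139 144 143 143 144]
 [139 140 139 136 120 111  74  69  62  61  63  65  66  71  83  84  87 100
  114 115 117 117 117 119 123 141 144 144 144 144]
 [140 140 140 139 137 133  88  71  77  83  98 112 114 117 123 124 125 132
  140 141 141 141 141 141 142 143 144 144 144 145]
 [139 140 140 139 140 138 121 115 118 121 128 137 138 140 141 142 142 142
  142 143 143 143 143 144 144 144 144 145 144 146]
 [139 139 139 139 139 139 139 137 138 138 140 141 141 141 142 143 144 144
  143 143 142 144 144 144 144 144 145 145 145 144]]
```

View pics/top_bay.png

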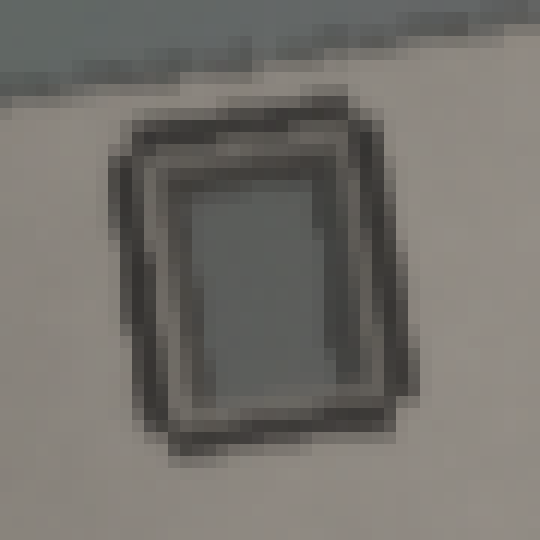

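View pics/side_bay.png

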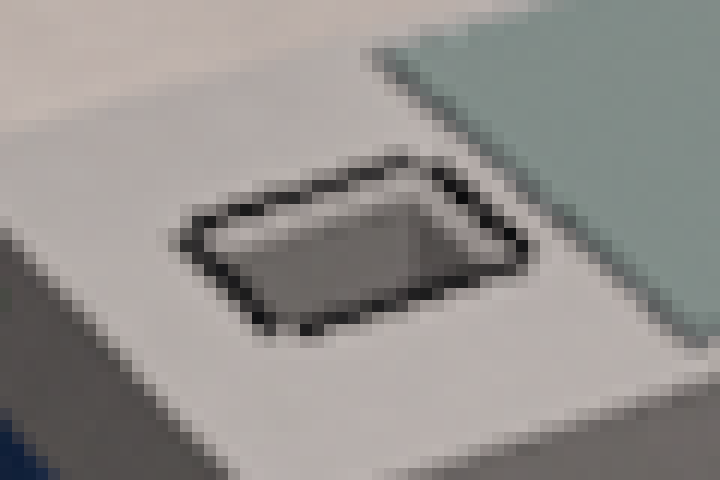

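Run:
```python
from h import *
import pickle
im=pickle.load(open('side0.pkl','rb'))
c=np.array([[185,235],[410,155],[530,255],[270,335],[300,335]])/12+[225,170]-.5
for z in(.113,.115,.117):
    Q=onplane(im,c[:4],z)*1000; print(z,Q.round(1).tolist(),Q[[0,2]].mean(0),Q[[1,3]].mean(0))
for n in('side','top'):
    P=np.load(n+'P.npy'); 
    m=(np.hypot(P[:,:,0]-.519,P[:,:,1]-.098)<.012); print(n,np.median(P[m][:,2]))
    m=(np.hypot(P[:,:,0]-.47,P[:,:,1]-.09)<.008); print(n,np.median(P[m][:,2]))
    for c in((.36,-.276),(.48,-.276),(.38,.1)):
        m=(np.hypot(P[:,:,0]-c[0],P[:,:,1]-c[1])<.008); print(n,'desk',np.median(P[m][:,2]))
```

```text
0.113 [[484.4, 120.4, 113.0], [548.5, 135.7, 113.0], [558.8, 81.9, 113.0], [488.9, 71.4, 113.0]] [521.59772319 101.15779521 113.        ] [518.67977686 103.55551067 113.        ]
0.115 [[483.5, 117.4, 115.0], [547.3, 132.6, 115.0], [557.6, 79.0, 115.0], [487.9, 68.5, 115.0]] [520.50986935  98.16960794 115.        ] [517.60148105 100.55946943 115.        ]
0.117 [[482.5, 114.3, 117.0], [546.1, 129.5, 117.0], [556.3, 76.1, 117.0], [486.9, 65.6, 117.0]] [519.4220155   95.18142067 117.        ] [516.52318523  97.5634282  117.        ]
side nan
side 0.11466001050543484
side desk 0.0006752004921211086
side desk 0.0005453282531960868
side desk 0.002198567519701544
top 0.07188558404330869
top 0.11393312033171726
top desk 0.0006823251730387891
top desk 0.0007629187008106886
top desk 0.0005638464425983258
  return _methods._mean(a, axis=axis, dtype=dtype,
  ret = ret.dtype.type(ret / rcount)
```

Request:
jog_arm:
  steps:
    - {"dx": 1.0,"dy": -1.0,"twist": 0.8}
    - {"dx": 1.6,"dy": -1.9,"twist": 1.6}
    - {"dx": 2.2,"dy": -2.8,"twist": 2.4}
    - {"dx": 2.6,"dy": -3.7,"twist": 3.2}
    - {"dx": 2.8,"dy": -4.7,"twist": 3.56}
  gripper: 0
  newtons: 30

```text
validation failed for argument at $.st...
```

Request:
jog_arm:
  steps:
    - {"dx": 1.0,"dy": -1.0,"dz": 0.0,"twist": 0.8}
    - {"dx": 1.6,"dy": -1.9,"dz": 0.0,"twist": 1.6}
    - {"dx": 2.2,"dy": -2.8,"dz": 0.0,"twist": 2.4}
    - {"dx": 2.6,"dy": -3.7,"dz": 0.0,"twist": 3.2}
    - {"dx": 2.8,"dy": -4.7,"dz": 0.0,"twist": 3.56}
  gripper: 0
  newtons: 30

```text
t: 0.72
tool_pos: [0.4162, 0.3072, 0.2297]
tool_rot: [0.323, -3.125, 0.004]
contact_force: [0.3, 0.5, -0.2]
opening: 0.0854
```

Request:
jog_arm:
  steps:
    - {"dx": 0.1,"dy": -1.0,"dz": 0.0,"twist": 0}
    - {"dx": 0.1,"dy": -2.0,"dz": 0.0,"twist": 0}
    - {"dx": 0.1,"dy": -3.0,"dz": 0.0,"twist": 0}
    - {"dx": 0.1,"dy": -4.0,"dz": 0.0,"twist": 0}
    - {"dx": 0.1,"dy": -5.0,"dz": 0.0,"twist": 0}

```text
t: 1.35
tool_pos: [0.4217, 0.0055, 0.2294]
tool_rot: [0.323, -3.125, 0.004]
contact_force: [1.6, -0.2, -0.6]
opening: 0.0856
```

Request:
jog_arm:
  steps:
    - {"dx": 0.0,"dy": -1.0,"dz": 0.0,"twist": 0}
    - {"dx": 0.0,"dy": -2.0,"dz": 0.0,"twist": 0}
    - {"dx": 0.0,"dy": -3.0,"dz": 0.0,"twist": 0}
    - {"dx": 0.0,"dy": -4.0,"dz": 0.0,"twist": 0}
    - {"dx": 0.0,"dy": -4.7,"dz": 0.0,"twist": 0}

```text
t: 1.98
tool_pos: [0.4209, -0.2788, 0.2289]
tool_rot: [0.32, -3.125, 0.003]
contact_force: [1.0, 0.3, -0.0]
opening: 0.0859
```

Request:
jog_arm:
  steps:
    - {"dx": 0.015,"dy": 0.045,"dz": -0.7,"twist": 0}
    - {"dx": 0.015,"dy": 0.045,"dz": -1.4,"twist": 0}
    - {"dx": 0.015,"dy": 0.045,"dz": -2.1,"twist": 0}
    - {"dx": 0.015,"dy": 0.045,"dz": -2.8,"twist": 0}
    - {"dx": 0.015,"dy": 0.045,"dz": -2.8,"twist": 0}

```text
t: 2.6
tool_pos: [0.4189, -0.2736, 0.0567]
tool_rot: [0.319, -3.118, -0.008]
contact_force: [-0.2, -0.3, 0.2]
opening: 0.0856
```

Run:
```python
from h import *
im=get('side'); f=im['frame'][220:380,190:390,::-1]; cv2.imwrite('pics/s1.png',cv2.resize(f,None,fx=3,fy=3)); print(ctrl.get_obs()['tool_pos'])
```

```text
[ 0.42073061 -0.27512798  0.0595691 ]
```

View pics/s1.png

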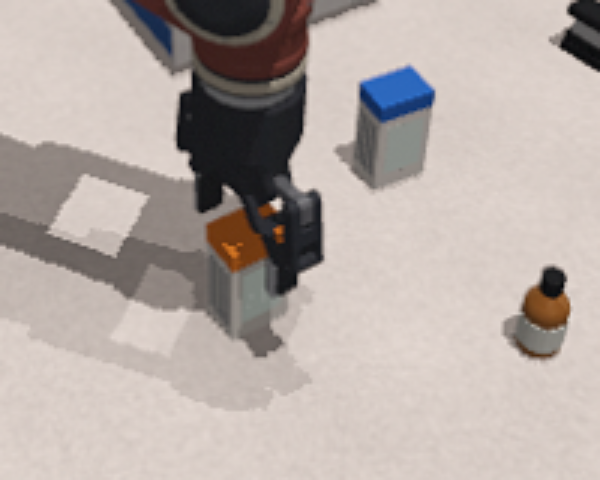

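Request:
jog_arm:
  steps:
    - {"dx": 0.01,"dy": -0.01,"dz": 0,"twist": 0}
    - {"dx": 0.01,"dy": -0.01,"dz": 0,"twist": 0}
    - {"dx": 0.01,"dy": -0.01,"dz": 0,"twist": 0}
    - {"dx": 0.01,"dy": -0.01,"dz": 0,"twist": 0}
    - {"dx": 0.01,"dy": -0.01,"dz": 0,"twist": 0}
  gripper: 255
  newtons: 30

```text
t: 3.28
tool_pos: [0.4222, -0.2764, 0.0612]
tool_rot: [0.32, -3.124, 0.001]
contact_force: [-0.2, 0.6, 6.3]
opening: 0.0356
```

Request:
jog_arm:
  steps:
    - {"dx": 0,"dy": 0,"dz": 0,"twist": 0}
    - {"dx": 0,"dy": 0,"dz": 0,"twist": 0}
    - {"dx": 0,"dy": 0,"dz": 0,"twist": 0}

```text
t: 3.65
tool_pos: [0.4222, -0.2764, 0.0613]
tool_rot: [0.32, -3.124, 0.001]
contact_force: [0.5, 0.5, 1.0]
opening: 0.0355
```

Request:
jog_arm:
  steps:
    - {"dx": 0,"dy": 0,"dz": 0.4,"twist": 0}
    - {"dx": 0,"dy": 0,"dz": 0.9,"twist": 0}
    - {"dx": 0,"dy": 0,"dz": 1.5,"twist": 0}
    - {"dx": 0,"dy": 0,"dz": 2.1,"twist": 0}
    - {"dx": 0,"dy": 0,"dz": 2.5,"twist": 0}

```text
t: 4.28
tool_pos: [0.4223, -0.2766, 0.2127]
tool_rot: [0.32, -3.124, 0.002]
contact_force: [-0.1, -0.5, -1.9]
opening: 0.0354
```

Request:
jog_arm:
  steps:
    - {"dx": 0.2,"dy": 0.7,"dz": 0,"twist": 0}
    - {"dx": 0.4,"dy": 1.5,"dz": 0,"twist": -0.1}
    - {"dx": 0.6,"dy": 2.3,"dz": 0,"twist": -0.2}
    - {"dx": 0.8,"dy": 3.1,"dz": 0,"twist": -0.3}
    - {"dx": 1.0,"dy": 3.7,"dz": 0,"twist": -0.37}

```text
t: 4.9
tool_pos: [0.4821, -0.0526, 0.2119]
tool_rot: [0.22, -3.132, 0.002]
contact_force: [-0.1, 0.7, -1.3]
opening: 0.0356
```

Request:
jog_arm:
  steps:
    - {"dx": 0.2,"dy": 0.7,"dz": 0,"twist": 0}
    - {"dx": 0.4,"dy": 1.4,"dz": 0,"twist": 0}
    - {"dx": 0.55,"dy": 2.1,"dz": 0,"twist": 0}
    - {"dx": 0.615,"dy": 2.52,"dz": 0,"twist": 0}
    - {"dx": 0.615,"dy": 2.52,"dz": 0,"twist": 0}

```text
t: 5.52
tool_pos: [0.5185, 0.1, 0.211]
tool_rot: [0.224, -3.13, 0.002]
contact_force: [-0.2, 0.2, -1.8]
opening: 0.0355
```

Run:
```python
from h import *
im=get('side'); f=im['frame'][90:250,160:360,::-1]; cv2.imwrite('pics/s2.png',cv2.resize(f,None,fx=4,fy=3.75)[:600,:800]); o=ctrl.get_obs();print(o['tool_pos'],o['tool_rot'])
hsv=cv2.cvtColor(im['frame'],cv2.COLOR_RGB2HSV); m=cv2.inRange(hsv,(3,140,60),(20,255,255)); m[:100]=0;m[240:]=0;m[:,:200]=0;m[:,300:]=0
ys,xs=np.nonzero(m); print(len(xs),xs.min(),xs.max(),ys.min(),ys.max())
ztop=o['tool_pos'][2]+.092-.0613
Q=onplane(im,np.c_[xs,ys],ztop); print(ztop,Q.min(0),Q.max(0),depthpts(im,np.c_[xs,ys]).mean(0))
```

```text
[0.51850271 0.09893088 0.2110786 ] [ 2.22197882e-01 -3.13044227e+00  2.52179286e-03]
128 216 299 120 159
0.24177860229150142 [0.47437021 0.05512466 0.2417786 ] [0.70326809 0.32226091 0.2417786 ] [0.52456046 0.14383657 0.22320141]
```

View pics/s2.png

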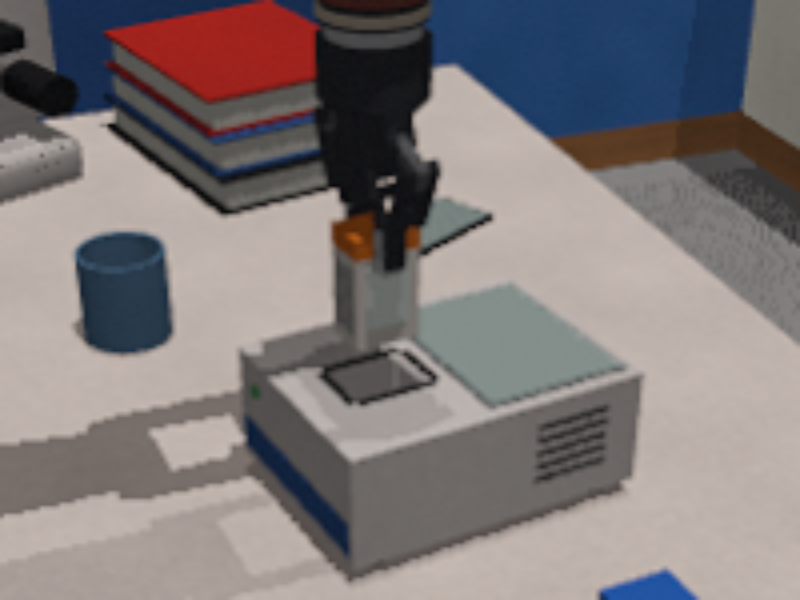

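Run:
```python
from h import *
im=get('side'); print(onplane(im,[[249.8,182.3],[264.3,181.5],[243.8,176.5]],.1498))
f=im['frame'][140:195,235:275,::-1]; cv2.imwrite('pics/s3.png',cv2.resize(f,None,fx=10,fy=10,interpolation=cv2.INTER_NEAREST))
```

```text
[[0.50390329 0.08819596 0.1498    ]
 [0.54334992 0.07756781 0.1498    ]
 [0.49877063 0.12473478 0.1498    ]]
```

View pics/s3.png

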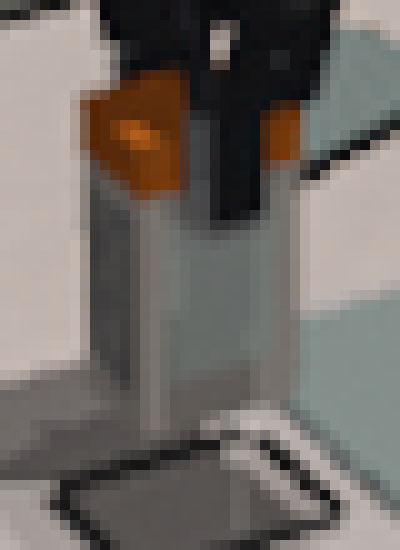

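Run:
```python
from h import *
im=get('side'); E=np.linalg.inv(im['extrinsics']); o=ctrl.get_obs()['tool_pos']; print(o)
def pr(P): return cv2.projectPoints(np.array(P,float),cv2.Rodrigues(E[:3,:3])[0],E[:3,3],im['K'],np.array(im['D'],float))[0].reshape(-1,2)
a=np.deg2rad(8);R=np.array([[np.cos(a),-np.sin(a)],[np.sin(a),np.cos(a)]])
for c,z,hx,hy in(((o[0],o[1]),.1498,25,18),((o[0],o[1]),.2418,25,18),((.519,.0985),.1145,32,25)):
    P=[np.r_[np.array(c)+R@np.array([sx*hx,sy*hy])/1000,z] for sx,sy in((-1,1),(-1,-1),(1,-1),(1,1))]
    print(((pr(P)-[235,140])*10+5).round(0).tolist())
```

```text
[0.51864291 0.09794835 0.21138222]
[[83.0, 395.0], [142.0, 453.0], [299.0, 408.0], [237.0, 352.0]]
[[74.0, 103.0], [136.0, 156.0], [300.0, 115.0], [236.0, 63.0]]
[[54.0, 495.0], [134.0, 577.0], [332.0, 518.0], [247.0, 439.0]]
```

Request:
jog_arm:
  steps:
    - {"dx": 0.005,"dy": 0.005,"dz": -0.2,"twist": 0}
    - {"dx": 0.005,"dy": 0.005,"dz": -0.4,"twist": 0}
    - {"dx": 0.005,"dy": 0.005,"dz": -0.5,"twist": 0}
    - {"dx": 0.005,"dy": 0.005,"dz": -0.5,"twist": 0}

```text
t: 6.18
tool_pos: [0.5184, 0.098, 0.1803]
tool_rot: [0.218, -3.129, 0.002]
contact_force: [-0.4, -0.2, -0.6]
opening: 0.0353
```

Request:
jog_arm:
  steps:
    - {"dx": 0,"dy": 0,"dz": -0.04,"twist": 0}
    - {"dx": 0,"dy": 0,"dz": -0.08,"twist": 0}
    - {"dx": 0,"dy": 0,"dz": -0.12,"twist": 0}

```text
t: 6.55
tool_pos: [0.5185, 0.0981, 0.1731]
tool_rot: [0.219, -3.13, 0.002]
contact_force: [0.7, 0.6, -0.9]
opening: 0.0355
```

Request:
jog_arm:
  steps:
    - {"dx": 0,"dy": 0,"dz": -0.03,"twist": 0}
    - {"dx": 0,"dy": 0,"dz": -0.06,"twist": 0}

```text
t: 6.8
tool_pos: [0.5185, 0.0981, 0.1695]
tool_rot: [0.219, -3.13, 0.002]
contact_force: [0.0, -0.3, -1.1]
opening: 0.0356
```

Request:
jog_arm:
  steps:
    - {"dx": 0,"dy": 0,"dz": -0.03,"twist": 0}
    - {"dx": 0,"dy": 0,"dz": -0.06,"twist": 0}

```text
t: 7.05
tool_pos: [0.5185, 0.0981, 0.1658]
tool_rot: [0.219, -3.13, 0.002]
contact_force: [-0.1, -0.5, -1.3]
opening: 0.0356
```

Request:
jog_arm:
  steps:
    - {"dx": 0,"dy": 0,"dz": -0.04,"twist": 0}
    - {"dx": 0,"dy": 0,"dz": -0.08,"twist": 0}

```text
t: 7.3
tool_pos: [0.5185, 0.0981, 0.1608]
tool_rot: [0.219, -3.13, 0.002]
contact_force: [-0.0, 0.0, -0.6]
opening: 0.0359
```

Request:
jog_arm:
  steps:
    - {"dx": 0,"dy": 0,"dz": -0.04,"twist": 0}
    - {"dx": 0,"dy": 0,"dz": -0.08,"twist": 0}

```text
t: 7.55
tool_pos: [0.5185, 0.0981, 0.1558]
tool_rot: [0.219, -3.13, 0.002]
contact_force: [-0.8, -0.1, -1.3]
opening: 0.0357
```

Request:
jog_arm:
  steps:
    - {"dx": 0,"dy": 0,"dz": -0.05,"twist": 0}
    - {"dx": 0,"dy": 0,"dz": -0.1,"twist": 0}
    - {"dx": 0,"dy": 0,"dz": -0.15,"twist": 0}

```text
t: 7.92
tool_pos: [0.5185, 0.0981, 0.1465]
tool_rot: [0.219, -3.13, 0.002]
contact_force: [0.4, -0.4, -1.2]
opening: 0.0355
```

Request:
jog_arm:
  steps:
    - {"dx": 0,"dy": 0,"dz": -0.04,"twist": 0}
    - {"dx": 0,"dy": 0,"dz": -0.08,"twist": 0}

```text
t: 8.18
tool_pos: [0.5184, 0.0981, 0.1415]
tool_rot: [0.219, -3.13, 0.002]
contact_force: [1.3, 0.3, -1.5]
opening: 0.0354
```

Request:
jog_arm:
  steps:
    - {"dx": 0,"dy": 0,"dz": -0.03,"twist": 0}
    - {"dx": 0,"dy": 0,"dz": -0.05,"twist": 0}

```text
t: 8.43
tool_pos: [0.5184, 0.0981, 0.1384]
tool_rot: [0.219, -3.13, 0.002]
contact_force: [-0.4, -0.3, -0.5]
opening: 0.0359
```

Request:
jog_arm:
  steps:
    - {"dx": 0,"dy": 0,"dz": -0.02,"twist": 0}
    - {"dx": 0,"dy": 0,"dz": -0.04,"twist": 0}

```text
t: 8.68
tool_pos: [0.5185, 0.0981, 0.136]
tool_rot: [0.219, -3.13, 0.002]
contact_force: [-0.4, -0.2, -2.1]
opening: 0.0356
```

Request:
jog_arm:
  steps:
    - {"dx": 0,"dy": 0,"dz": -0.015,"twist": 0}
    - {"dx": 0,"dy": 0,"dz": -0.03,"twist": 0}

```text
t: 8.93
tool_pos: [0.5185, 0.0981, 0.1342]
tool_rot: [0.219, -3.13, 0.002]
contact_force: [-0.3, 0.4, -1.0]
opening: 0.0356
```

Request:
jog_arm:
  steps:
    - {"dx": 0,"dy": 0,"dz": -0.015,"twist": 0}
    - {"dx": 0,"dy": 0,"dz": -0.02,"twist": 0}

```text
t: 9.18
tool_pos: [0.5184, 0.0981, 0.1328]
tool_rot: [0.219, -3.13, 0.002]
contact_force: [-0.4, -0.1, -0.8]
opening: 0.0355
```

Request:
jog_arm:
  steps:
    - {"dx": 0,"dy": 0,"dz": -0.015,"twist": 0}
    - {"dx": 0,"dy": 0,"dz": -0.015,"twist": 0}

```text
t: 9.43
tool_pos: [0.5184, 0.0981, 0.1319]
tool_rot: [0.219, -3.13, 0.002]
contact_force: [0.7, -0.2, -1.2]
opening: 0.0353
```

Request:
jog_arm:
  steps:
    - {"dx": 0,"dy": 0,"dz": -0.015,"twist": 0}
    - {"dx": 0,"dy": 0,"dz": -0.015,"twist": 0}

```text
t: 9.68
tool_pos: [0.5185, 0.0981, 0.1314]
tool_rot: [0.219, -3.13, 0.002]
contact_force: [-1.5, -0.2, 2.7]
opening: 0.0361
```

Request:
jog_arm:
  steps:
    - {"dx": 0,"dy": 0,"dz": -0.015,"twist": 0}
    - {"dx": 0,"dy": 0,"dz": -0.015,"twist": 0}

```text
t: 9.93
tool_pos: [0.5186, 0.0982, 0.1307]
tool_rot: [0.219, -3.13, 0.002]
contact_force: [-1.7, 0.1, 2.7]
opening: 0.0354
```

Request:
jog_arm:
  steps:
    - {"dx": 0,"dy": 0,"dz": 0.01,"twist": 0}
    - {"dx": 0,"dy": 0,"dz": 0.01,"twist": 0}
    - {"dx": 0,"dy": 0,"dz": 0.01,"twist": 0}
    - {"dx": 0,"dy": 0,"dz": 0.01,"twist": 0}
    - {"dx": 0,"dy": 0,"dz": 0.01,"twist": 0}
  gripper: 0

```text
t: 10.55
tool_pos: [0.5186, 0.0981, 0.1313]
tool_rot: [0.219, -3.13, 0.002]
contact_force: [-0.6, 0.7, -0.1]
opening: 0.0849
```

Request:
jog_arm:
  steps:
    - {"dx": 0,"dy": 0,"dz": 0.3,"twist": 0}
    - {"dx": 0,"dy": 0,"dz": 0.8,"twist": 0}
    - {"dx": 0,"dy": 0,"dz": 1.3,"twist": 0}
    - {"dx": 0,"dy": 0,"dz": 1.5,"twist": 0}
    - {"dx": 0,"dy": 0,"dz": 1.5,"twist": 0}

```text
t: 11.18
tool_pos: [0.5192, 0.0982, 0.2227]
tool_rot: [0.219, -3.132, 0.002]
contact_force: [-0.3, -1.0, -0.8]
opening: 0.0855
```

Run:
```python
from h import *
print(ctrl.get_obs()['contact_force'],ctrl.get_obs()['tool_pos'])
im=get('side'); f=im['frame'][90:250,160:360,::-1]; cv2.imwrite('pics/s4.png',cv2.resize(f,None,fx=4,fy=3.75))
hsv=cv2.cvtColor(im['frame'],cv2.COLOR_RGB2HSV); m=cv2.inRange(hsv,(3,140,60),(20,255,255)); m[:100]=0;m[240:]=0;m[:,:230]=0;m[:,285:]=0
ys,xs=np.nonzero(m); P=depthpts(im,np.c_[xs,ys]);z=P[:,2]; print(len(xs),np.percentile(z,[5,50,80,95])); k=P[z>np.percentile(z,50)-.004]; print(k.mean(0))
```

```text
[-0.27559675 -0.98582502 -0.75608011] [0.51921001 0.09819762 0.22269726]
199 [0.14965474 0.16310521 0.1651326  0.1662273 ]
[0.51768294 0.09414    0.16408719]
```

View pics/s4.png

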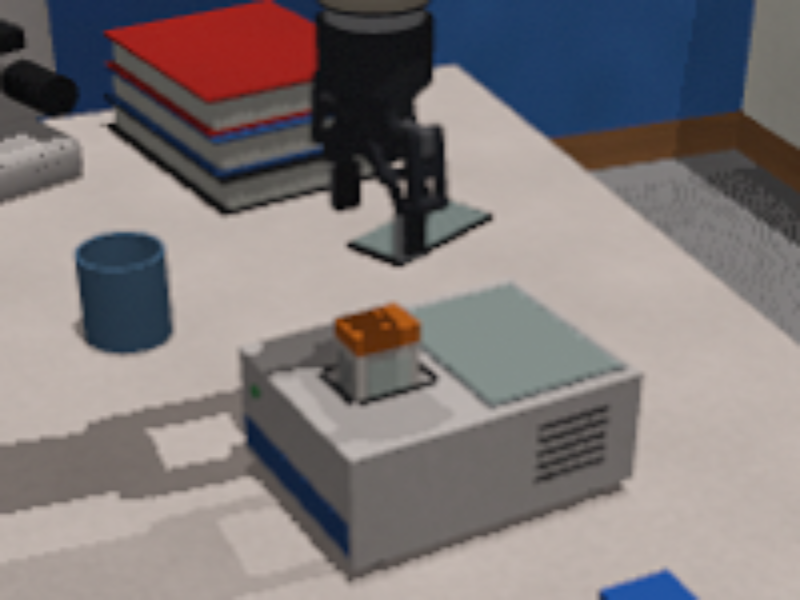

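The cassette stands upright in the bay, with its top at about z=0.163, roughly 48 mm above the mouth, which suggests popped up. Next I press it with closed fingers.

Request:
jog_arm:
  steps:
    - {"dx": 0,"dy": 0,"dz": 0,"twist": 0}
    - {"dx": 0,"dy": 0,"dz": 0,"twist": 0}
    - {"dx": 0,"dy": 0,"dz": 0,"twist": 0}
    - {"dx": 0,"dy": 0,"dz": 0,"twist": 0}
    - {"dx": 0,"dy": 0,"dz": 0,"twist": 0}
  gripper: 255

```text
t: 11.85
tool_pos: [0.5185, 0.0982, 0.2211]
tool_rot: [0.219, -3.13, 0.002]
contact_force: [0.1, -0.4, 0.4]
opening: 0.0004
```

Request:
jog_arm:
  steps:
    - {"dx": 0,"dy": 0,"dz": 0,"twist": 0}
    - {"dx": 0,"dy": 0,"dz": -0.2,"twist": 0}
    - {"dx": 0,"dy": 0,"dz": -0.5,"twist": 0}
    - {"dx": 0,"dy": 0,"dz": -0.9,"twist": 0}
    - {"dx": 0,"dy": 0,"dz": -0.9,"twist": 0}

```text
t: 12.48
tool_pos: [0.5165, 0.098, 0.1636]
tool_rot: [0.218, -3.124, 0.002]
contact_force: [-0.2, 1.0, 0.8]
opening: -0.0005
```

Request:
jog_arm:
  steps:
    - {"dx": 0,"dy": 0,"dz": -0.025,"twist": 0}
    - {"dx": 0,"dy": 0,"dz": -0.025,"twist": 0}

```text
t: 12.72
tool_pos: [0.5169, 0.098, 0.1627]
tool_rot: [0.218, -3.125, 0.002]
contact_force: [0.0, 0.8, -1.0]
opening: 0.0001
```

Request:
jog_arm:
  steps:
    - {"dx": 0.02,"dy": 0,"dz": -0.015,"twist": 0}
    - {"dx": 0.02,"dy": 0,"dz": -0.015,"twist": 0}

```text
t: 12.98
tool_pos: [0.5184, 0.0981, 0.1624]
tool_rot: [0.218, -3.126, 0.002]
contact_force: [0.5, 0.5, 0.5]
opening: 0.0001
```

Request:
jog_arm:
  steps:
    - {"dx": 0,"dy": 0,"dz": -0.02,"twist": 0}
    - {"dx": 0,"dy": 0,"dz": -0.02,"twist": 0}

```text
t: 13.22
tool_pos: [0.5184, 0.0981, 0.1614]
tool_rot: [0.218, -3.126, 0.002]
contact_force: [-1.3, -0.1, 2.1]
opening: -0.0
```

Request:
jog_arm:
  steps:
    - {"dx": 0,"dy": 0,"dz": -0.02,"twist": 0}
    - {"dx": 0,"dy": 0,"dz": -0.02,"twist": 0}

```text
t: 13.48
tool_pos: [0.5183, 0.0981, 0.1602]
tool_rot: [0.218, -3.126, 0.002]
contact_force: [-0.6, 0.1, 2.6]
opening: -0.0001
```

Request:
jog_arm:
  steps:
    - {"dx": 0,"dy": 0,"dz": -0.02,"twist": 0}
    - {"dx": 0,"dy": 0,"dz": -0.03,"twist": 0}

```text
t: 13.72
tool_pos: [0.5184, 0.0981, 0.1584]
tool_rot: [0.218, -3.126, 0.002]
contact_force: [-0.7, -0.2, 2.4]
opening: -0.0
```

Request:
jog_arm:
  steps:
    - {"dx": 0,"dy": 0,"dz": -0.02,"twist": 0}
    - {"dx": 0,"dy": 0,"dz": -0.03,"twist": 0}

```text
t: 13.98
tool_pos: [0.5185, 0.0981, 0.1567]
tool_rot: [0.218, -3.126, 0.002]
contact_force: [-1.0, -0.9, 3.7]
opening: 0.0001
```

Request:
jog_arm:
  steps:
    - {"dx": 0,"dy": 0,"dz": -0.02,"twist": 0}
    - {"dx": 0,"dy": 0,"dz": -0.03,"twist": 0}

```text
t: 14.22
tool_pos: [0.5185, 0.0981, 0.155]
tool_rot: [0.218, -3.126, 0.002]
contact_force: [-1.5, 0.2, 3.8]
opening: 0.0
```

Request:
jog_arm:
  steps:
    - {"dx": 0,"dy": 0,"dz": -0.02,"twist": 0}
    - {"dx": 0,"dy": 0,"dz": -0.03,"twist": 0}

```text
t: 14.48
tool_pos: [0.5185, 0.0981, 0.1531]
tool_rot: [0.218, -3.126, 0.002]
contact_force: [-1.0, 0.5, 4.7]
opening: -0.0001
```

Request:
jog_arm:
  steps:
    - {"dx": 0,"dy": 0,"dz": -0.02,"twist": 0}
    - {"dx": 0,"dy": 0,"dz": -0.02,"twist": 0}

```text
t: 14.72
tool_pos: [0.5185, 0.0981, 0.1519]
tool_rot: [0.218, -3.126, 0.002]
contact_force: [-2.1, 1.0, 3.8]
opening: -0.0004
```

Request:
jog_arm:
  steps:
    - {"dx": 0,"dy": 0,"dz": -0.015,"twist": 0}
    - {"dx": 0,"dy": 0,"dz": -0.015,"twist": 0}

```text
t: 14.98
tool_pos: [0.5186, 0.0981, 0.1511]
tool_rot: [0.218, -3.126, 0.002]
contact_force: [-1.8, -0.1, 5.0]
opening: -0.0002
```

Request:
jog_arm:
  steps:
    - {"dx": 0,"dy": 0,"dz": -0.01,"twist": 0}
    - {"dx": 0,"dy": 0,"dz": -0.015,"twist": 0}

```text
t: 15.22
tool_pos: [0.5187, 0.0981, 0.1506]
tool_rot: [0.219, -3.127, 0.002]
contact_force: [-2.4, -0.5, 7.3]
opening: 0.0001
```

Request:
jog_arm:
  steps:
    - {"dx": 0,"dy": 0,"dz": -0.01,"twist": 0}
    - {"dx": 0,"dy": 0,"dz": -0.015,"twist": 0}

```text
t: 15.48
tool_pos: [0.519, 0.0981, 0.1505]
tool_rot: [0.219, -3.127, 0.002]
contact_force: [-2.5, -0.2, 8.1]
opening: -0.0001
```

Request:
jog_arm:
  steps:
    - {"dx": 0,"dy": 0,"dz": -0.015,"twist": 0}
    - {"dx": 0,"dy": 0,"dz": -0.02,"twist": 0}
    - {"dx": 0,"dy": 0,"dz": -0.02,"twist": 0}

```text
t: 15.85
tool_pos: [0.5195, 0.0981, 0.1505]
tool_rot: [0.219, -3.128, 0.002]
contact_force: [-4.3, 0.6, 8.3]
opening: 0.0002
```

Run:
```python
from h import *
for i in range(4):
    im=get('side'); o=ctrl.get_obs(); print(o['tool_pos'],o['contact_force'])
```

```text
[0.51943595 0.09814423 0.15050177] [-3.04564349 -0.53705089  9.56911507]
[0.51944241 0.09815095 0.15050424] [-2.91401946 -0.38445165  8.9366239 ]
[0.51943643 0.09815197 0.15051765] [-2.80674075  0.19373698  8.34998142]
[0.51942323 0.09816303 0.15051345] [-3.15191347 -0.54439173  9.1893873 ]
```

Request:
jog_arm:
  steps:
    - {"dx": 0,"dy": 0,"dz": -0.02,"twist": 0}
    - {"dx": 0,"dy": 0,"dz": -0.03,"twist": 0}
    - {"dx": 0,"dy": 0,"dz": -0.03,"twist": 0}

```text
t: 16.42
tool_pos: [0.5201, 0.0982, 0.1504]
tool_rot: [0.219, -3.13, 0.002]
contact_force: [-3.5, 0.7, 10.3]
opening: 0.0002
```

Run:
```python
from h import *
for i in range(4):
    im=get('side'); o=ctrl.get_obs(); print(o['tool_pos'],o['contact_force'])
```

```text
[0.52008043 0.09821274 0.15045435] [-3.9007821  -0.28625342 10.35375314]
[0.5200367  0.09817085 0.15038514] [-3.08341817 -0.10973019 11.19128174]
[0.52003878 0.09819846 0.15040982] [-3.64853819 -0.29784617 10.37260825]
[0.52006268 0.09820943 0.1504096 ] [-3.87623079  0.5024309  10.83408855]
```

Request:
jog_arm:
  steps:
    - {"dx": 0,"dy": 0,"dz": 0.05,"twist": 0}
    - {"dx": 0,"dy": 0,"dz": 0.15,"twist": 0}
    - {"dx": 0,"dy": 0,"dz": 0.4,"twist": 0}
    - {"dx": 0,"dy": 0,"dz": 0.9,"twist": 0}
    - {"dx": 0,"dy": 0,"dz": 1.5,"twist": 0}

```text
t: 17.25
tool_pos: [0.5195, 0.0982, 0.2408]
tool_rot: [0.219, -3.128, 0.002]
contact_force: [-0.7, 1.0, 1.2]
opening: 0.0002
```

Run:
```python
from h import *
print(ctrl.get_obs()['contact_force'],ctrl.get_obs()['tool_pos'])
im=get('side'); f=im['frame'][90:250,160:360,::-1]; cv2.imwrite('pics/s5.png',cv2.resize(f,None,fx=4,fy=3.75))
hsv=cv2.cvtColor(im['frame'],cv2.COLOR_RGB2HSV); m=cv2.inRange(hsv,(3,140,60),(20,255,255)); m[:100]=0;m[240:]=0;m[:,:230]=0;m[:,285:]=0
ys,xs=np.nonzero(m); P=depthpts(im,np.c_[xs,ys]);z=P[:,2]; print(len(xs),np.percentile(z,[5,50,80,95])); k=P[z>np.percentile(z,50)-.004]; print(k.mean(0))
```

```text
[-0.70974741  0.95716452  1.19011466] [0.51953333 0.09815201 0.24081284]
197 [0.14137678 0.1550909  0.15761265 0.15859925]
[0.51743542 0.0940161  0.15640833]
```

View pics/s5.png

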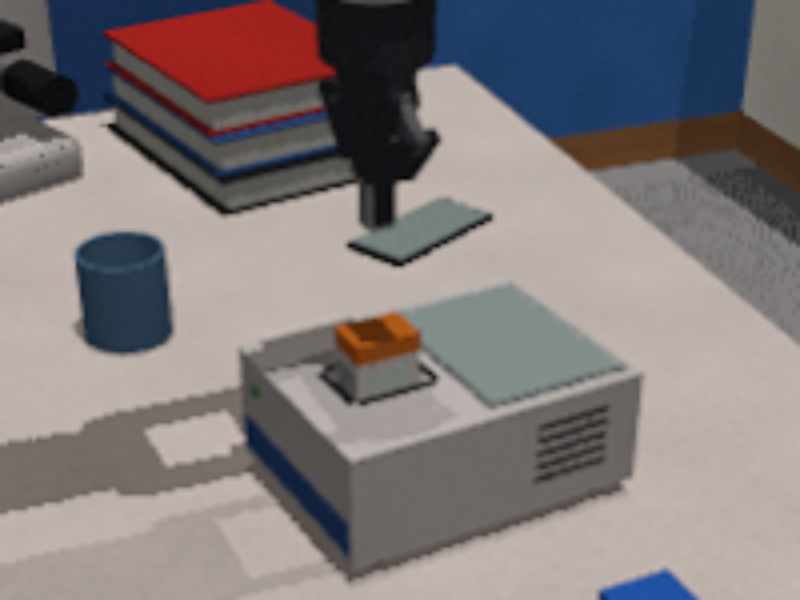

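The cassette top dropped 7.7–8.0 mm, from 0.163 to 0.155 (top face near pixel (254,179) in the full frame). That is the locked position, so I let the arm settle and hand in.

Request:
jog_arm:
  steps:
    - {"dx": 0,"dy": 0,"dz": 0,"twist": 0}
    - {"dx": 0,"dy": 0,"dz": 0,"twist": 0}
    - {"dx": 0,"dy": 0,"dz": 0,"twist": 0}
    - {"dx": 0,"dy": 0,"dz": 0,"twist": 0}

```text
t: 17.8
tool_pos: [0.5218, 0.0983, 0.2463]
tool_rot: [-0.219, 3.132, -0.003]
contact_force: [-0.0, 0.2, -0.4]
opening: -0.0
```

Run:
```python
from h import *
im=get('side'); hsv=cv2.cvtColor(im['frame'],cv2.COLOR_RGB2HSV); m=cv2.inRange(hsv,(3,140,60),(20,255,255)); m[:100]=0;m[240:]=0;m[:,:230]=0;m[:,285:]=0
ys,xs=np.nonzero(m); z=depthpts(im,np.c_[xs,ys])[:,2]; print(np.percentile(z,[50,80,95]))
print(ctrl.finish_job())
```

```text
[0.15502397 0.15729596 0.15825371]
the job is handed in; nothing more can be done
None
```

The orange-topped cassette is in the bay, locked in the low position, and the job was handed in at about 18 s. No verdict was reported.

- **Loading:** I gripped the cassette and lowered it straight in. It met the platform about 44 mm below the mouth, which matches popped up.
- **Pressing:** I pressed once with closed fingers. Its top moved down about 11.5 mm to the stop, with about 10.5 N measured at the wrist (peak reading 11.2 N). Then I let go.
- **Last checks:**
  - Its top stayed about 8 mm lower than before the press, on two readings. By my estimate its centre is 6 mm below the mouth.
  - It looked upright in the side view, and the gripper was well clear above it.
- **Disagreements:** The cameras differed by 2–3 mm in y. The side camera put the seated cassette's top at y = 0.094, against 0.098 for the tool. It entered without side contact, so I took this as calibration error.
- **Not checked:** I took no final top picture of the blue cassette, bottle and mug. The arm never came near the blue cassette or the bottle, and passed well above the mug.

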